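# Snap the seal cap onto the pot's hold-down stud and keep it pressed

## Task

Pick up the orange cap with a light grip and press it, mouth down, onto the steel stud in the middle of the glazed pot until it clicks, then keep pressing so that it squeezes the rubber seal. Finish with the gripper still on the cap, pushing it down firmly for at least two seconds; do not let go. Treat the cap and pot gently, do not knock the pot, and leave the dish, root hook and tweezers alone.

Things in the scene. Friction and masses are not known exactly. Their poses are not given: they have to be found in the camera images.
- cap: orange plastic snap cap, 45 g, mouth down: crown 38 mm across, 42 mm tall, on a flange 54 mm across, 5 mm thick. Origin: centre of its underside; z up. Mouth 24 mm, wider above its 5 mm lip, 36 mm deep. Grip the crown's sides; finger tips may push on the flange. Cracks when the fingers press on it with over about 100 N in all (both sides added): grip with 20 to 35 N
- stud_foot (a point): point on the pot's inner floor on the axis of the fixed upright steel stud, 50 mm above the granite; z up. The stud is 20 mm across and 31 mm tall above this point, with a tapered nose
- catch (a point): point on the stud's axis, 16 mm above stud_foot, level with four brass spring balls that stand 4 mm out of its sides. The cap's lip meets them with its underside about 20 mm above stud_foot; resistance climbs to about 7 to 14 N, then drops as they slip over the lip and the cap is drawn down. They have sprung out above it (click) when the underside is about 7 mm above stud_foot
- dish: small white ceramic bowl, 84 mm across, 32 mm tall, origin at the centre of its underside; leave alone
- root_hook: root hook with a wooden handle and bent steel tip, lying, about 210 mm along its x, 22 mm thick; origin under its middle; leave alone
- tweezers: bamboo tweezers lying flat, about 205 mm along their x, 22 mm wide, 12 mm tall; origin under their middle; leave alone
- seal: black springy rubber ring round the stud's foot, 48 mm across, top 7 mm above the pot floor. Origin: centre of its underside. The clicked cap squeezes it down (its origin sinks) by up to 6.5 mm at about 2.5 N per mm; then it is hard. Squeezed means more than 5 N, about 2 mm; more than 45 N ruins it
- pot: blue-green glazed rectangular pot, empty, fixed on a steel turntable 270 mm across: rim 178 mm along its x by 228 mm along its y outside, 154 by 204 mm inside, 95 mm above the granite; inner floor 50 mm above it. Origin: centre of its underside on the stud's axis, 28 mm above the granite. The glaze chips when hit with more than 12 N
Not all that is in view belongs to the job. Of the things that look like the cap, the largest one is meant.

How it is judged:
By the outcome, as a careful person would: the job done as asked, in the order asked, and still so for the second after the job is handed in, while the arm keeps its last pose, push and grip.
It also fails if it takes over 58 s, if anything falls off the work surface, if the arm or the gripper's body presses on something with over 40 N, if the wrist force passes 120 N, or if a joint passes its speed limit or range.

## Robot

A 6-joint arm with a two-finger parallel gripper is mounted at the origin on the work surface. World frame = base frame: x ahead of the robot, y to its left, z up, the work surface at z = 0. Lengths are in m, angles in rad, forces in N, time in s.
With the tool pointing down it reaches from about 0.375 to 0.9 m from the base axis. Payload 3.1 kg.
Tool frame: the origin (TCP) lies midway between the tips of the shut fingers; the grasp point (between the pads) lies manip.grip_depth behind it (manip.grip_depth is the distance from the TCP to the grasp point, in m); z points along the fingers, y is the direction in which the jaws open and shut (so a half turn about z gives the same grasp; the last joint's range is limited). The gripper opens to 85 mm and grips with 20 to 120 N. Pads are 22 mm wide; open, the fingers measure 114 mm over their backs; the gripper's body (76 mm by 85 mm) begins 54 mm behind the grasp point. The pads swing forward as they close: fully open they stand 13 mm farther back than shut.
Start: joints at [0.968, 0.527, 1.433, -0, 1.181, -0.178], TCP at [0.258, 0.569, 0.198] pointing down, gripper open.
Joint ranges: [-3.08, 3.08], [-0.75, 2.2], [0.22, 2.44], [-1.43, 4.57], [0, 2.65], [-2.85, 2.85]. Speed limits (rad/s): [2.79, 2.79, 3.14, 3.14, 3.14, 3.14].

## Interface

Orientations are given as a unit quaternion [x, y, z, w].
In Python, from station import manip, vision gives the robot as it stands.
- The arm moves only by the shell command python3 -m crank 'ROWS' [FORCE]. ROWS is JSON, a list of rows, each an object with "grip": the closure, from 0 (fully open) to 1 (shut); "offset": the shift along the tool's x, y, z in mm, a list of three; "angular": the turn, a rotation vector about the tool's x, y, z in degrees, a list of three. A call has 1 to 10 rows; each row is the pose to reach, as a shift and turn from the pose commanded when the call began, along the tool's axes at that moment; what a row does not reach only later rows make up. A row lasts 1/10 s, in which the tool goes at most 50 mm and 8.59 degrees, less where a joint would pass 70% of its speed; a pose out of reach is approached as far as the arm can. A call with a gripper value outside its range is refused whole. The fingers move at their own pace and stop on an object; FORCE is the grip in N (left out, the last holds). Time passes only in rows, so rows that repeat a pose let the fingers close. It gives the time, the measured TCP pose, the force and the opening at its end, in the units of the state.
- manip.sense(): the state, without advancing time (a new reading comes with each control period).
- vision.snapshot(name): name is "scene" or "top" or "wrist"; returns a dict with "pixels" (480x640x3 uint8, red, green, blue), "intrinsics" (3x3 intrinsics, pixels), "R" (3x3) and "t" (3): a world point X has camera coordinates R X + t. Camera axes: x right, y down, z forward; pixel columns grow to the right and rows downward; lengths in m; the calibration is good to about 2 mm. A picture is of the moment at which its call begins. There is no depth.
- manip.sign_off(): hands the job in, once; it reports no verdict.
The state is a dict: "t": time; "q": joint angles; "qd": joint speeds; "tau": joint torques, N m; "tcp_pos": TCP position; "tool_rot": TCP orientation; "force": force on the tool from outside, world axes, zero at the start; "ft_torque": the same for the moment, N m; "finger_gap": opening from 0.0 (shut) to 1.0 (fully open).
Only numpy, scipy, OpenCV 4.12 (cv2) and the standard library are available. Lean on these libraries where they do the work, as an engineer would, in place of code of your own. Each camera call takes 0.05 s, during which the arm holds its last target.

## Working session

There is one attempt and no reset: what is moved stays moved. The work goes in short steps, Python scripts to look and compute and a shell command to move; the robot and the scene stay as the last step left them, time stands still between calls to the robot, and variables do not carry over. Pictures are saved under pics/ and viewed, and the job is handed in when it is done.

```bash
mkdir -p pics; ls; python3 - <<'E'
from station import manip, vision
import cv2
print(manip.sense(), manip.grip_depth)
for n in ("scene","top","wrist"):
    s=vision.snapshot(n); cv2.imwrite(f"pics/{n}0.png",s["pixels"][:,:,::-1])
E
```

```text
pics
{'t': 0.0, 'q': array([ 9.67488500e-01,  5.28463841e-01,  1.43393460e+00,  1.01736922e-05,
        1.18141560e+00, -1.78512641e-01]), 'qd': array([-1.00913725e-03,  6.78731280e-05,  1.55350755e-03,  1.09858097e-03,
        2.01016673e-03,  1.50469260e-04]), 'tau': array([ 4.59601306e-04, -4.42345762e+01, -1.78024471e+01, -2.04962607e-04,
        8.49598437e-03,  3.35751416e-06]), 'tcp_pos': array([0.25709437, 0.56878441, 0.19722488]), 'tool_rot': array([ 2.10805981e-01,  9.77527291e-01, -1.02511405e-03, -4.27557055e-04]), 'force': array([ 0.57018889,  0.06030867, -0.25940309]), 'ft_torque': array([ 0.01599351, -0.00010918,  0.00535781]), 'finger_gap': 0.9963713965000914} 0.0187
```

View pics/scene0.png

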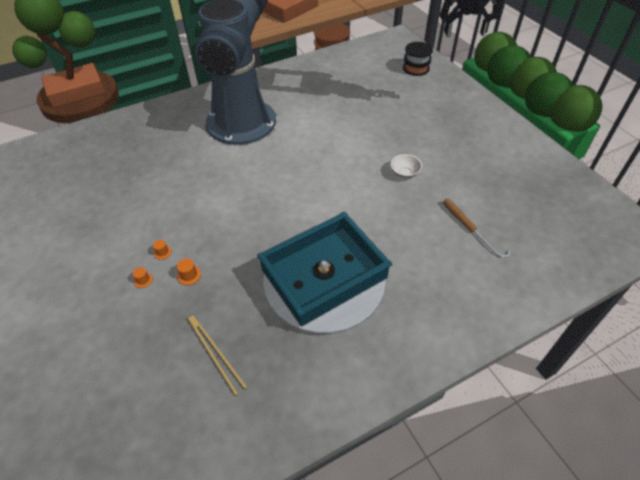

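View pics/top0.png

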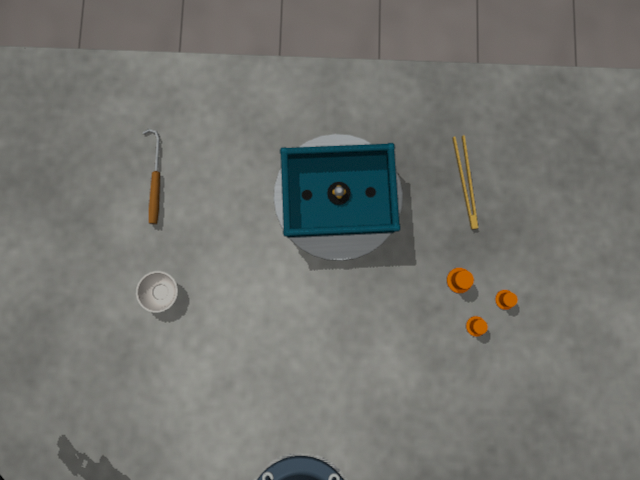

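View pics/wrist0.png

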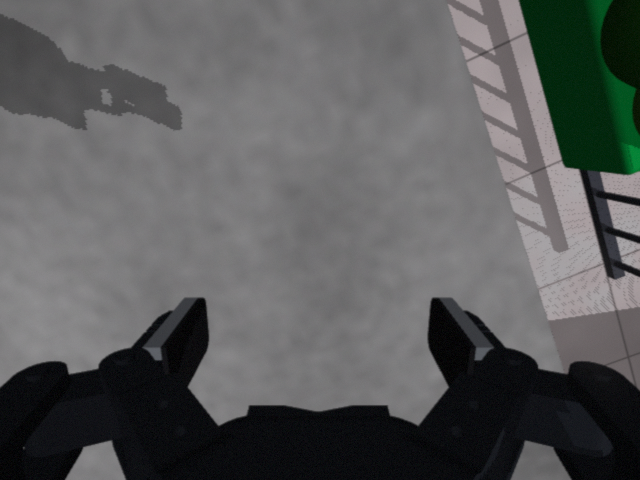

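Scene view: there are three orange candidates, at scene (187,271), (141,277) and (160,249), or in top (461,280), (507,300) and (477,326). The pot is at top (340,190) with the stud at (339,192). I choose the largest cap, scene (187,271) / top (461,280), and check it in a crop.

```bash
cat > h.py <<'E'
import numpy as np, cv2
from station import manip, vision
def ray(s,u,v):
    d=np.linalg.inv(s["intrinsics"])@[u,v,1.]; R=np.array(s["R"]); return -R.T@s["t"], R.T@d
def onz(s,u,v,z):
    c,d=ray(s,u,v); return c+d*(z-c[2])/d[2]
def proj(s,P):
    p=s["intrinsics"]@(np.array(s["R"])@P+s["t"]); return p[:2]/p[2]
E
python3 - <<'E'
from h import *
ss={}
for n in ("scene","top"):
    s=vision.snapshot(n); ss[n]=s
    im=s["pixels"]; hsv=cv2.cvtColor(im,cv2.COLOR_RGB2HSV)
    m=cv2.inRange(hsv,(5,200,120),(17,255,255))
    k,l,st,c=cv2.connectedComponentsWithStats(m)
    for i in range(1,k):
        if st[i,4]>60: print(n,st[i],c[i].round(1),onz(s,*c[i],0.02).round(4))
    np.savez(f"{n}.npz",**s)
    print(n,"cam",ray(s,0,0)[0])
a=cv2.resize(ss["top"]["pixels"][255:345,425:530],None,fx=4,fy=4,interpolation=cv2.INTER_CUBIC)
b=cv2.resize(ss["top"]["pixels"][130:245,270:410],None,fx=2.7,fy=2.7,interpolation=cv2.INTER_CUBIC)
h=min(a.shape[0],b.shape[0]); cv2.imwrite("pics/crop1.png",np.hstack([a[:h],b[:h]])[:,:,::-1])
a=cv2.resize(ss["scene"]["pixels"][230:300,120:215],None,fx=4,fy=4,interpolation=cv2.INTER_CUBIC)
b=cv2.resize(ss["scene"]["pixels"][205:335,250:400],None,fx=2.6,fy=2.6,interpolation=cv2.INTER_CUBIC)
h=min(a.shape[0],b.shape[0]); cv2.imwrite("pics/crop2.png",np.hstack([a[:h],b[:h]])[:,:,::-1])
E
```

```text
scene [154 241  16  17 153] [161.1 249.1] [ 0.3767 -0.3531  0.02  ]
scene [178 260  21  24 300] [187.6 271.2] [ 0.4669 -0.3188  0.02  ]
scene [134 269  17  18 176] [141.7 277.3] [ 0.4336 -0.4144  0.02  ]
scene cam [ 1.17401863 -0.34693657  0.92238009]
top [447 268  27  25 436] [460.1 279.6] [ 0.4627 -0.3131  0.02  ]
top [496 290  21  19 264] [506.3 299. ] [ 0.4256 -0.4083  0.02  ]
top [467 317  20  19 272] [476.8 325.9] [ 0.3695 -0.3468  0.02  ]
top cam [ 0.39960752 -0.01980131  1.0828247 ]
```

View pics/crop1.png

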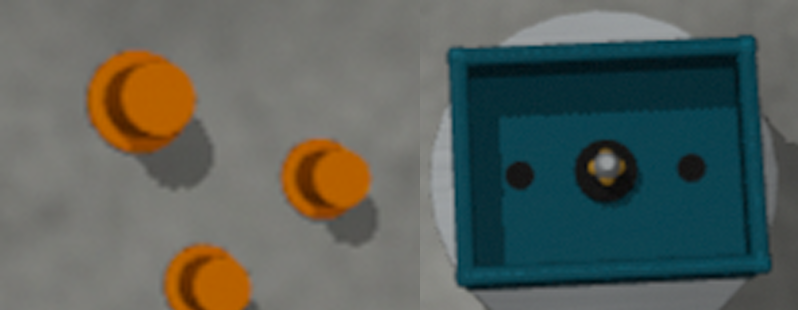

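View pics/crop2.png

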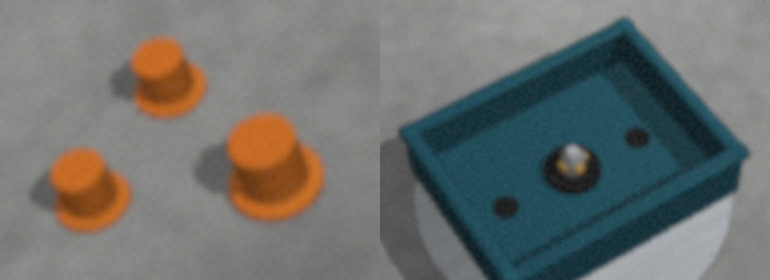

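The crop confirms that the largest cap is top (461,280) / scene (187,271). Next I fit its silhouette and the stud.

```bash
cat >> h.py <<'E'
from scipy.optimize import minimize
A=np.linspace(0,2*np.pi,60,endpoint=False)
def circ(x,y,z,r): return np.c_[x+r*np.cos(A),y+r*np.sin(A),np.full(60,z)]
def capsil(s,x,y,h,shape,K=4,z0=0):
    m=np.zeros((shape[0]*K,shape[1]*K),np.uint8)
    for cs in ([(0,.027),(.005,.027)],[(.005,.019),(h,.019)]):
        P=np.vstack([circ(x,y,z0+z,r) for z,r in cs])
        p=np.array([proj(s,q) for q in P]); p=(p+.5)*K-.5
        cv2.fillConvexPoly(m,cv2.convexHull(np.round(p).astype(np.int32)),255)
    return cv2.resize(m,(shape[1],shape[0]),interpolation=cv2.INTER_AREA)/255.
E
python3 - <<'E'
from h import *
S={n:dict(np.load(n+".npz")) for n in("scene","top")}
M={}
for n,s in S.items():
    hsv=cv2.cvtColor(s["pixels"],cv2.COLOR_RGB2HSV); m=cv2.inRange(hsv,(4,150,60),(20,255,255))
    k,l,st,c=cv2.connectedComponentsWithStats(m)
    t={"scene":(187,271),"top":(460,280)}[n]
    i=l[t[1],t[0]]; M[n]=(l==i)*1.; print(n,st[i])
for names in (["scene"],["top"],["scene","top"]):
  for h in (.042,.047):
    f=lambda v:sum(np.abs(capsil(S[n],v[0],v[1],h,(480,640))-M[n]).sum() for n in names)
    r=minimize(f,[.465,-.317],method="Nelder-Mead",options=dict(initial_simplex=[[.465,-.317],[.47,-.317],[.465,-.31]],xatol=1e-4,fatol=.1,maxiter=60))
    print(names,h,r.x.round(4),r.fun)
for n in S:
    hsv=cv2.cvtColor(S[n]["pixels"],cv2.COLOR_RGB2HSV)
    c={"scene":(324,270),"top":(339,193)}[n]
    w=S[n]["pixels"][c[1]-15:c[1]+15,c[0]-15:c[0]+15].astype(int)
    m=(w.max(2)<55).astype(np.uint8); br=(w[...,0]>w[...,2]*.8)&(w[...,0]>70)
    m=((w.max(2)<45)|(w[...,0]>45)).astype(np.uint8)
    k,l,st,cc=cv2.connectedComponentsWithStats(m); i=1+st[1:,4].argmax()
    ctr=[st[i,0]+(st[i,2]-1)/2+c[0]-15, st[i,1]+(st[i,3]-1)/2+c[1]-15]
    print(n,st[i],ctr,onz(S[n],*ctr,.055))
# pot rim corners top
s=S["top"]; im=s["pixels"].astype(int)
m=((im[...,2]-im[...,0]>25)&(im[...,1]-im[...,0]>15)).astype(np.uint8)
k,l,st,cc=cv2.connectedComponentsWithStats(m); i=1+st[1:,4].argmax(); print(st[i])
rc=cv2.minAreaRect(cv2.findContours((l==i).astype(np.uint8),0,1)[0][0]); print(rc)
print([onz(s,*p,.095).round(4) for p in cv2.boxPoints(rc)], onz(s,*rc[0],.095))
E
```

```text
scene [177 259  24  26 458]
top [447 268  27  25 527]
['scene'] 0.042 [ 0.4629 -0.3189] 72.09019607843138
['scene'] 0.047 [ 0.4657 -0.3196] 99.34117647058824
['top'] 0.042 [ 0.4628 -0.316 ] 39.23137254901961
['top'] 0.047 [ 0.4628 -0.3161] 51.78431372549019
['scene', 'top'] 0.042 [ 0.4631 -0.317 ] 130.80392156862743
['scene', 'top'] 0.047 [ 0.4628 -0.3172] 169.36862745098037
scene [  4   4  21  20 308] [np.float64(323.0), np.float64(268.5)] [ 0.62841991 -0.06025895  0.055     ]
top [  4   4  23  23 420] [np.float64(339.0), np.float64(193.0)] [ 0.62880296 -0.05751111  0.055     ]
[ 280  143  120   94 9231]
((339.3092956542969, 189.53585815429688), (88.70555114746094, 116.23939514160156), 87.48312377929688)
[array([0.7069, 0.0639, 0.095 ]), array([ 0.7253, -0.1653,  0.095 ]), array([ 0.5481, -0.1748,  0.095 ]), array([0.5311, 0.0492, 0.095 ])] [ 0.62680662 -0.05647245  0.095     ]
```

```bash
python3 -m crank '[{"grip":0,"offset":[-20,-18,0],"angular":[0,0,3]},{"grip":0,"offset":[-55,-50,0],"angular":[0,0,9]},{"grip":0,"offset":[-90,-82,0],"angular":[0,0,16]},{"grip":0,"offset":[-125,-114,0],"angular":[0,0,23]},{"grip":0,"offset":[-160,-146,0],"angular":[0,0,30]},{"grip":0,"offset":[-195,-178,0],"angular":[0,0,37]},{"grip":0,"offset":[-230,-210,0],"angular":[0,0,44]},{"grip":0,"offset":[-265,-242,0],"angular":[0,0,51]},{"grip":0,"offset":[-300,-274,0],"angular":[0,0,58]},{"grip":0,"offset":[-335,-306,0],"angular":[0,0,65]}]'
cat >> h.py <<'E'
from scipy.spatial.transform import Rotation as Ro
def go(p,phi):
    s=manip.sense(); R=Ro.from_quat(s["tool_rot"])
    f=np.deg2rad(phi); y=np.array([np.cos(f),np.sin(f),0]); z=np.array([0,0,-1.]); x=np.cross(y,z)
    T=Ro.from_matrix(np.c_[x,y,z])
    print("tcp",s["tcp_pos"].round(4),"phi",np.rad2deg(np.arctan2(*R.as_matrix()[[1,0],1])).round(2),"zax",R.as_matrix()[:,2].round(4),"F",s["force"].round(1),"t",round(s["t"],2),"gap",round(s["finger_gap"],3))
    print("offset",((R.inv().apply(np.array(p)-s["tcp_pos"]))*1000).round(1),"ang",np.rad2deg((R.inv()*T).as_rotvec()).round(2))
E
python3 -c "
from h import *
go([.463,-.317,.15],-45)"
```

```text
t: 1.25
tcp_pos: [0.4372, 0.1508, 0.1984]
tool_rot: [0.705, 0.709, 0.0, 0.0]
force: [1.4, 0.1, -0.2]
finger_gap: 1.003
tcp [0.4372 0.1508 0.1984] phi 0.37 zax [ 7.e-04  1.e-04 -1.e+00] F [ 1.4  0.1 -0.2] t 1.25 gap 1.003
offset [-468.    22.7   48.4] ang [ 3.000e-02 -2.000e-02  4.537e+01]
```

```bash
python3 -m crank '[{"grip":0,"offset":[-45,2,0],"angular":[0,0,4]},{"grip":0,"offset":[-93,5,0],"angular":[0,0,9]},{"grip":0,"offset":[-141,7,0],"angular":[0,0,14]},{"grip":0,"offset":[-189,9,0],"angular":[0,0,19]},{"grip":0,"offset":[-237,12,0],"angular":[0,0,24]},{"grip":0,"offset":[-285,14,5],"angular":[0,0,29]},{"grip":0,"offset":[-333,16,15],"angular":[0,0,34]},{"grip":0,"offset":[-380,18,25],"angular":[0,0,39]},{"grip":0,"offset":[-426,20,37],"angular":[0,0,44]},{"grip":0,"offset":[-468,23,48],"angular":[0,0,45.4]}]'
python3 -m crank '[{"grip":0,"offset":[0,0,0],"angular":[0,0,0]},{"grip":0,"offset":[0,0,0],"angular":[0,0,0]}]'
python3 -c "
from h import *
s=vision.snapshot('wrist');cv2.imwrite('pics/w1.png',s['pixels'][:,:,::-1])
print(ray(s,0,0)[0], s['R'])
go([.463,-.317,.15],-45)
np.savez('w1.npz',**s)
print(proj(s,[.463,-.317,.042]))
"
```

```text
t: 2.25
tcp_pos: [0.4648, -0.3176, 0.1497]
tool_rot: [0.924, 0.383, 0.0, 0.0]
force: [0.2, 0.1, 0.0]
finger_gap: 0.999
t: 2.45
tcp_pos: [0.4645, -0.3156, 0.1495]
tool_rot: [0.923, 0.384, -0.0, -0.001]
force: [-0.3, 0.3, -0.0]
finger_gap: 1.0
[ 0.51256195 -0.26628208  0.3255043 ] [[ 0.70915675 -0.70504786 -0.00205317]
 [-0.67879162 -0.68352905  0.268384  ]
 [-0.19062697 -0.18893265 -0.96330982]]
tcp [ 0.4645 -0.3144  0.1498] phi -44.76 zax [-0.0011  0.0016 -1.    ] F [-0.   0.2  0. ] t 2.5 gap 0.999
offset [-2.9  0.8 -0.2] ang [-0.11 -0.02  0.24]
[319.37239331 229.8259647 ]
```

View pics/w1.png

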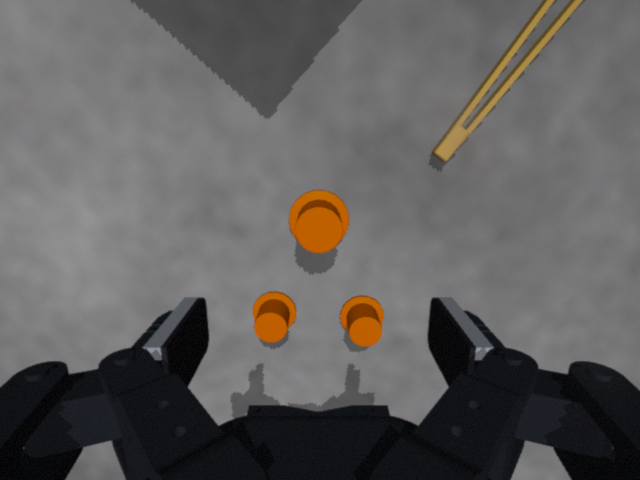

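Wrist view: the large cap is at (319,222), centred between the jaws. The two small caps are at (273,318) and (362,320), clear of the finger path. I fit the cap in this view too.

```bash
cat >> h.py <<'E'
def omask(s,t):
    hsv=cv2.cvtColor(s["pixels"],cv2.COLOR_RGB2HSV); m=cv2.inRange(hsv,(4,150,50),(20,255,255))
    k,l,st,c=cv2.connectedComponentsWithStats(m); i=l[t[1],t[0]]; return (l==i)*1.
def capfit(s,t,x0,y0,h=.042,z0=0):
    M=omask(s,t)
    f=lambda v:np.abs(capsil(s,v[0],v[1],h,(480,640),4,z0)-M).sum()
    r=minimize(f,[x0,y0],method="Nelder-Mead",options=dict(initial_simplex=[[x0,y0],[x0+.005,y0],[x0,y0+.005]],xatol=1e-4,fatol=.1,maxiter=80))
    return r.x.round(4),r.fun,M.sum()
E
python3 -c "
from h import *
s=dict(np.load('w1.npz')); print(capfit(s,(319,222),.463,-.317)); print([manip.sense()['tcp_pos'].round(4) for _ in range(3)])
c=s['R'].T@-s['t']; x,y=manip.sense()['tcp_pos'][:2]; print(c)
"
```

```text
(array([ 0.4621, -0.3169]), np.float64(119.72156862745098), np.float64(2914.0))
[array([ 0.4645, -0.3144,  0.1498]), array([ 0.4645, -0.3144,  0.1498]), array([ 0.4645, -0.3144,  0.1498])]
[ 0.51256195 -0.26628208  0.3255043 ]
```

```bash
python3 -m crank '[{"grip":0,"offset":[-3.5,0,0],"angular":[0,0,0]},{"grip":0,"offset":[-3.5,0,20],"angular":[0,0,0]},{"grip":0,"offset":[-3.5,0,45],"angular":[0,0,0]},{"grip":0,"offset":[-3.5,0,70],"angular":[0,0,0]},{"grip":0,"offset":[-3.5,0,95],"angular":[0,0,0]},{"grip":0,"offset":[-3.5,0,115],"angular":[0,0,0]},{"grip":0,"offset":[-3.5,0,125],"angular":[0,0,0]},{"grip":0,"offset":[-3.5,0,125],"angular":[0,0,0]},{"grip":0,"offset":[-3.5,0,125],"angular":[0,0,0]}]' 30
python3 -c "
from h import *
s=vision.snapshot('wrist');cv2.imwrite('pics/w2.png',s['pixels'][:,:,::-1])
go([.462,-.317,.005],-45)
print(capfit(s,tuple(np.round(proj(s,[.462,-.317,.042])).astype(int)),.462,-.317))"
```

```text
t: 3.4
tcp_pos: [0.4632, -0.3175, 0.026]
tool_rot: [0.923, 0.385, 0.0, 0.001]
force: [0.6, -0.3, 0.5]
finger_gap: 1.003
tcp [ 0.4633 -0.3179  0.0264] phi -44.7 zax [ 0.0015 -0.0015 -1.    ] F [ 0.5 -0.6  0.2] t 3.45 gap 1.001
offset [-0.3 -1.6 21.4] ang [0.12 0.   0.3 ]
(array([ 0.4626, -0.3166]), np.float64(359.5333333333333), np.float64(8051.0))
```

View pics/w2.png

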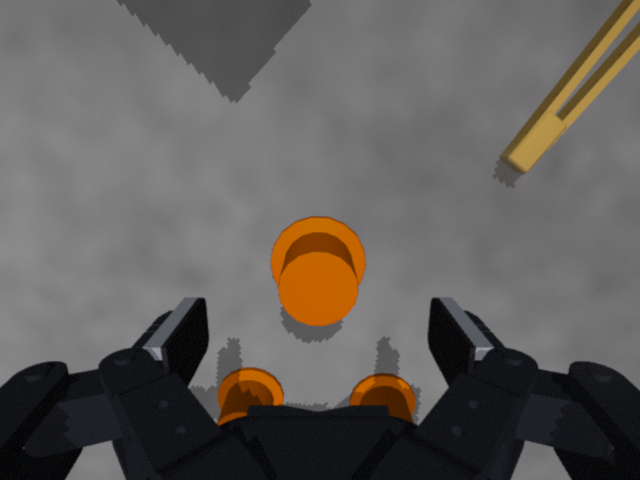

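```bash
python3 -c "
from h import *
s=vision.snapshot('wrist')
q=manip.sense(); R=Ro.from_quat(q['tool_rot'])
for o in [(0,0,0),(11,42.5,-13),(-11,42.5,-13),(11,42.5,-35),(-11,42.5,-35),(11,-42.5,-13),(-11,-42.5,-13),(0,0,-18.7)]:
    print(o,proj(s,q['tcp_pos']+R.apply(np.array(o)/1000)).round())
print(proj(s,[.4626,-.3166,.042]))
go([.4626,-.3166,.005],-45)
"
```

```text
(0, 0, 0) [320. 278.]
(11, 42.5, -13) [412. 266.]
(-11, 42.5, -13) [409. 309.]
(11, 42.5, -35) [425. 284.]
(-11, 42.5, -35) [421. 332.]
(11, -42.5, -13) [229. 266.]
(-11, -42.5, -13) [232. 309.]
(0, 0, -18.7) [320. 293.]
[317.05087217 288.80199654]
tcp [ 0.4634 -0.3181  0.0265] phi -44.71 zax [ 0.0017 -0.0018 -1.    ] F [0.3 0.1 0.5] t 3.5 gap 1.002
offset [ 0.5 -1.7 21.5] ang [0.14 0.   0.29]
```

```bash
python3 -m crank '[{"grip":0,"offset":[0.5,-1.5,8],"angular":[0,0,0]},{"grip":0,"offset":[0.5,-1.5,16],"angular":[0,0,0]},{"grip":0,"offset":[0.5,-1.5,21],"angular":[0,0,0]},{"grip":0,"offset":[0.5,-1.5,21],"angular":[0,0,0]},{"grip":0,"offset":[0.5,-1.5,21],"angular":[0,0,0]},{"grip":0,"offset":[0.5,-1.5,21],"angular":[0,0,0]}]' 30
python3 -c "
from h import *
s=vision.snapshot('wrist');cv2.imwrite('pics/w3.png',s['pixels'][:,:,::-1])
go([.4626,-.3166,.005],-45)
print(capfit(s,tuple(np.round(proj(s,[.462,-.317,.042])).astype(int)),.462,-.317))"
```

```text
t: 4.1
tcp_pos: [0.462, -0.3164, 0.0042]
tool_rot: [0.923, 0.385, 0.0, 0.0]
force: [-0.1, -0.2, 0.8]
finger_gap: 0.997
tcp [ 0.462  -0.3164  0.0044] phi -44.74 zax [ 3.e-04 -3.e-04 -1.e+00] F [ 0.  -0.1  0.5] t 4.15 gap 1.002
offset [ 0.3  0.6 -0.6] ang [0.02 0.   0.26]
(array([ 0.4623, -0.3167]), np.float64(457.8392156862745), np.float64(10386.0))
```

View pics/w3.png

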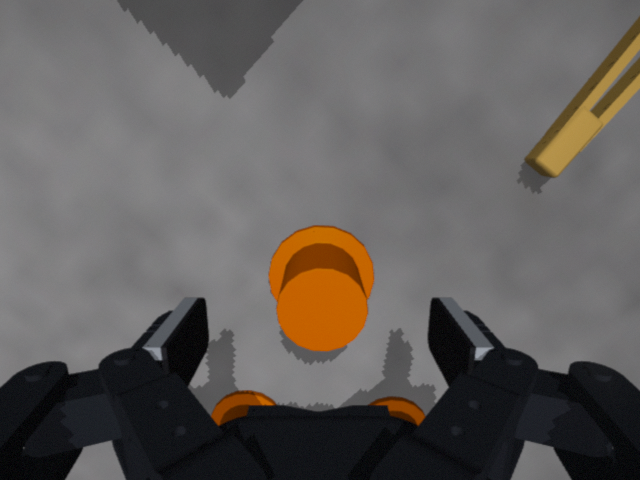

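The cap is centred between the pads at (322,310). I'll close at 30 N.

```bash
python3 -m crank '[{"grip":0.3,"offset":[0,0,0],"angular":[0,0,0]},{"grip":1,"offset":[0,0,0],"angular":[0,0,0]},{"grip":1,"offset":[0,0,0],"angular":[0,0,0]},{"grip":1,"offset":[0,0,0],"angular":[0,0,0]},{"grip":1,"offset":[0,0,0],"angular":[0,0,0]},{"grip":1,"offset":[0,0,0],"angular":[0,0,0]},{"grip":1,"offset":[0,0,0],"angular":[0,0,0]},{"grip":1,"offset":[0,0,0],"angular":[0,0,0]}]' 30
python3 -c "
from h import *
s=vision.snapshot('wrist');cv2.imwrite('pics/w4.png',s['pixels'][:,:,::-1])
go([.4626,-.3166,.005],-45)
print(capfit(s,tuple(np.round(proj(s,[.462,-.317,.042])).astype(int)),.462,-.317))
np.savez('w4.npz',**s,tcp=manip.sense()['tcp_pos'])"
```

```text
t: 4.95
tcp_pos: [0.4621, -0.3164, 0.0047]
tool_rot: [0.923, 0.385, 0.0, 0.0]
force: [0.1, 0.4, 4.5]
finger_gap: 0.417
tcp [ 0.4621 -0.3164  0.0047] phi -44.73 zax [ 5.e-04 -5.e-04 -1.e+00] F [-1.  -0.2  5.7] t 5.0 gap 0.411
offset [ 0.2  0.5 -0.3] ang [0.04 0.   0.27]
(array([ 0.4613, -0.3156]), np.float64(601.2745098039215), np.float64(10182.0))
```

View pics/w4.png

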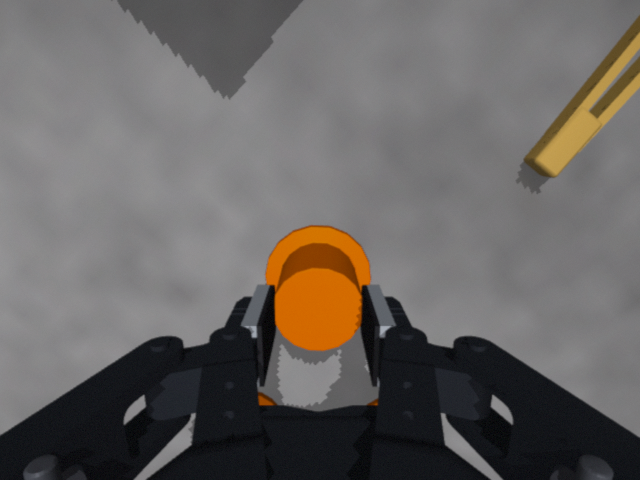

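The cap is held: pads on the crown, tips resting on the flange. Lifting next.

```bash
python3 -m crank '[{"grip":1,"offset":[0,0,-5],"angular":[0,0,0]},{"grip":1,"offset":[0,0,-20],"angular":[0,0,0]},{"grip":1,"offset":[0,0,-45],"angular":[0,0,0]},{"grip":1,"offset":[0,0,-75],"angular":[0,0,0]},{"grip":1,"offset":[0,0,-105],"angular":[0,0,0]},{"grip":1,"offset":[0,0,-130],"angular":[0,0,0]},{"grip":1,"offset":[0,0,-145],"angular":[0,0,0]},{"grip":1,"offset":[0,0,-150],"angular":[0,0,0]},{"grip":1,"offset":[0,0,-150],"angular":[0,0,0]}]' 30
python3 -c "
from h import *
s=vision.snapshot('wrist');cv2.imwrite('pics/w5.png',s['pixels'][:,:,::-1])
go([.628,-.058,.155],-45)"
```

```text
t: 5.9
tcp_pos: [0.4619, -0.3162, 0.1545]
tool_rot: [0.923, 0.385, 0.0, 0.0]
force: [0.3, 0.6, 0.1]
finger_gap: 0.412
tcp [ 0.4615 -0.3158  0.1537] phi -44.74 zax [-7.e-04  7.e-04 -1.e+00] F [ 0.3  0.7 -1.2] t 5.95 gap 0.413
offset [300.3 -63.2  -1.2] ang [-0.06 -0.    0.26]
```

View pics/w5.png

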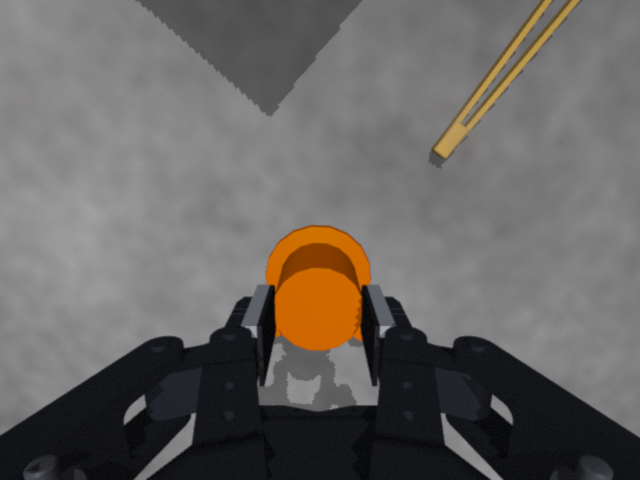

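The cap is lifted and unchanged in the grip, at (318,305). Next I move to just short of the stud to look.

```bash
python3 -m crank '[{"grip":1,"offset":[10,-2,0],"angular":[0,0,0]},{"grip":1,"offset":[35,-8,0],"angular":[0,0,0]},{"grip":1,"offset":[70,-17,0],"angular":[0,0,0]},{"grip":1,"offset":[105,-26,0],"angular":[0,0,0]},{"grip":1,"offset":[140,-35,0],"angular":[0,0,0]},{"grip":1,"offset":[175,-44,0],"angular":[0,0,0]},{"grip":1,"offset":[205,-52,0],"angular":[0,0,0]},{"grip":1,"offset":[230,-58,0],"angular":[0,0,0]},{"grip":1,"offset":[245,-63,0],"angular":[0,0,0]},{"grip":1,"offset":[245,-63,0],"angular":[0,0,0]}]' 30
python3 -m crank '[{"grip":1,"offset":[0,0,0],"angular":[0,0,0]},{"grip":1,"offset":[0,0,0],"angular":[0,0,0]}]' 30
python3 -c "
from h import *
s=vision.snapshot('wrist');cv2.imwrite('pics/w6.png',s['pixels'][:,:,::-1])
np.savez('w6.npz',**s)
print(proj(s,[.628,-.058,.081]),proj(s,[.628,-.058,.057]))
go([.628,-.058,.155],-45)"
```

```text
t: 6.95
tcp_pos: [0.5896, -0.0955, 0.1531]
tool_rot: [0.922, 0.386, -0.001, -0.001]
force: [0.1, -0.4, 0.4]
finger_gap: 0.413
t: 7.15
tcp_pos: [0.5889, -0.0988, 0.1539]
tool_rot: [0.923, 0.384, -0.0, -0.0]
force: [0.2, -0.1, 0.5]
finger_gap: 0.413
[318.02639232 155.99427021] [318.04209113 154.26963231]
tcp [ 0.589  -0.099   0.1541] phi -44.83 zax [-6.e-04 -1.e-04 -1.e+00] F [ 0.1  0.3 -0.5] t 7.2 gap 0.416
offset [56.6 -1.2 -1. ] ang [-0.02  0.03  0.17]
```

View pics/w6.png

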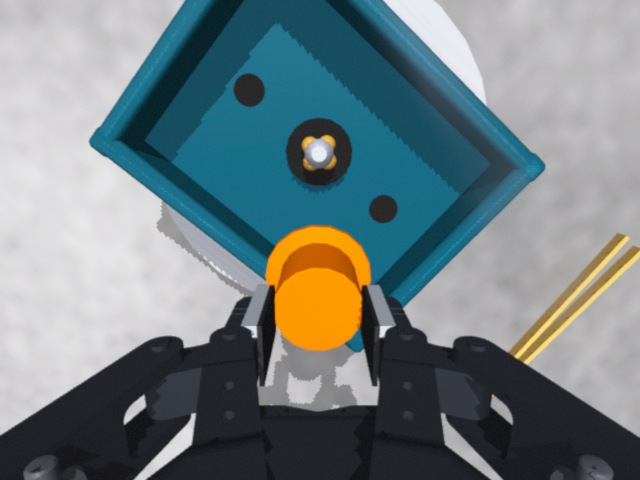

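Wrist view: the stud and seal are at (319,152) in clear view, the held cap is at (318,285), and the pot walls are clear. I now measure the offset between stud and held cap in this same image.

```bash
python3 - <<'E'
from h import *
s=dict(np.load('w6.npz')); q=manip.sense()
im=s["pixels"].astype(int)
w=im[105:200,270:370]; m=((w.max(2)<60)).astype(np.uint8)
# seal incl. bright stud: fill hull
k,l,st,cc=cv2.connectedComponentsWithStats(m); i=l[152-105,298-270]; print(st[i])
c=cv2.findContours((l==i).astype(np.uint8),0,1)[0][0]; h=cv2.convexHull(c)
e=cv2.fitEllipse(h); print(e); u,v=e[0][0]+270,e[0][1]+105
print("seal",u,v,onz(s,u,v,.057))
# ball centroid (4 balls z=.066)
b=((w[...,0]>150)&(w[...,0]-w[...,2]>40)).astype(np.uint8)
k,l,st,cc=cv2.connectedComponentsWithStats(b); print([ (x[4],(c+[270,105]).round(1)) for x,c in zip(st[1:],cc[1:]) if x[4]>5])
# held cap flange fit
M=omask(s,(318,300)); 
for z0 in (.147,.149,.151):
    reg=np.zeros((480,640)); reg[200:283]=1
    f=lambda v:(np.abs(capsil(s,v[0],v[1],.042,(480,640),4,z0)-M)*reg).sum()
    x0,y0=q["tcp_pos"][:2]
    r=minimize(f,[x0,y0],method="Nelder-Mead",options=dict(initial_simplex=[[x0,y0],[x0+.004,y0],[x0,y0+.004]],xatol=1e-4,fatol=.1))
    R=Ro.from_quat(q["tool_rot"]); d=np.r_[r.x-q["tcp_pos"][:2],0]
    print(z0,r.x.round(4),r.fun,"cap rel tcp in tool mm",(R.inv().apply(d)*1000).round(2))
E
```

```text
[  17   14   64   66 2280]
((48.70243835449219, 46.69770050048828), (64.53630065917969, 66.63249969482422), 177.5664520263672)
seal 318.7024383544922 151.69770050048828 [ 0.62960508 -0.05705575  0.057     ]
[(np.int32(87), array([328.6, 139.6])), (np.int32(87), array([306.8, 141.6])), (np.int32(47), array([331.7, 162.2])), (np.int32(40), array([306.8, 164. ]))]
0.147 [ 0.5872 -0.099 ] 74.71764705882353 cap rel tcp in tool mm [-1.2  -1.23  0.  ]
0.149 [ 0.5875 -0.0986] 81.91764705882352 cap rel tcp in tool mm [-0.72 -1.27  0.  ]
0.151 [ 0.5878 -0.0983] 99.17647058823529 cap rel tcp in tool mm [-0.36 -1.33  0.  ]
```

```bash
cat >> h.py <<'E'
def studsil(s,x,y,K=6):
    m=np.zeros((480*K,640*K),np.uint8)
    for cs in ([(.05,.024),(.057,.024)],[(.057,.010),(.073,.010),(.081,.005)]):
        P=np.vstack([circ(x,y,z,r) for z,r in cs]); p=(np.array([proj(s,q) for q in P])+.5)*K-.5
        cv2.fillConvexPoly(m,cv2.convexHull(np.round(p).astype(np.int32)),255)
    return cv2.resize(m,(640,480),interpolation=cv2.INTER_AREA)/255.
def studfit(s,x0=.629,y0=-.058):
    # soft mask: 'teal-ness' of blue-red difference
    im=s["pixels"].astype(float); d=im[...,2]-im[...,0]
    u,v=np.round(proj(s,[x0,y0,.06])).astype(int); r=int(.034*s["intrinsics"][0,0]/(s["R"]@[x0,y0,.06]+s["t"])[2])
    reg=np.zeros(d.shape,bool); reg[v-r:v+r,u-r:u+r]=1
    bg=np.percentile(d[reg],70); M=1-np.clip(d/bg,0,1)
    f=lambda p:(np.abs(studsil(s,*p)-M)*reg).sum()
    r=minimize(f,[x0,y0],method="Nelder-Mead",options=dict(initial_simplex=[[x0,y0],[x0+.004,y0],[x0,y0+.004]],xatol=1e-4,fatol=.05))
    return r.x.round(4),r.fun,bg
E
python3 - <<'E'
from h import *
for n in ("scene","top","w6"): print(n,studfit(dict(np.load(n+".npz"))))
q=manip.sense(); x,y=q["tcp_pos"][:2]; z0=q["tcp_pos"][2]-.0047
for n in("scene","top"):
    s=vision.snapshot(n); np.savez(n+"2.npz",**s); cv2.imwrite(f"pics/{n}2.png",s["pixels"][:,:,::-1])
    c=tuple(np.round(proj(s,[x,y,z0+.02])).astype(int)); M=omask(s,c); print(n,c,M.sum())
E
```

```text
scene (array([ 0.6303, -0.0609]), np.float64(52.56969696969697), np.float64(55.0))
top (array([ 0.6289, -0.0569]), np.float64(40.90711150131694), np.float64(67.0))
w6 (array([ 0.6291, -0.0575]), np.float64(275.5969696969696), np.float64(110.0))
scene (np.int64(296), np.int64(229)) 305482.0
top (np.int64(364), np.int64(202)) 306092.0
```

```bash
python3 - <<'E'
from h import *
o=[]
for n,c in(("scene",(330,235)),("top",(350,205))):
    s=dict(np.load(n+"2.npz")); o.append(cv2.resize(s["pixels"][c[1]-75:c[1]+75,c[0]-75:c[0]+75],(400,400)))
cv2.imwrite("pics/c2.png",np.hstack(o)[:,:,::-1])
E
```

```text
(no output)
```

View pics/c2.png

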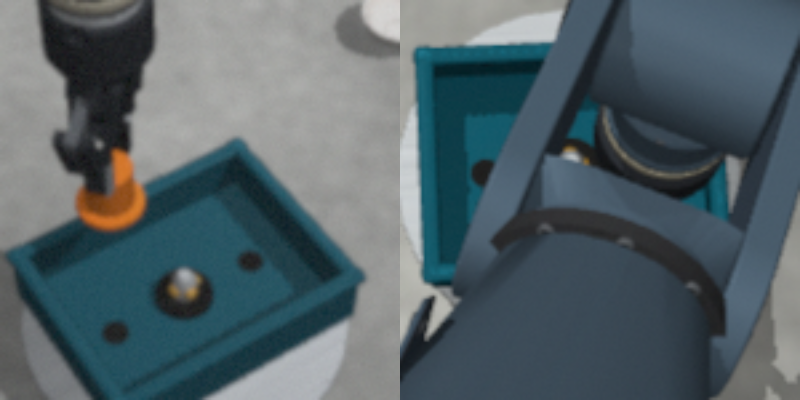

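```bash
python3 -c "
from h import *
go([.630,-.0588,.108],-45)"
```

```text
tcp [ 0.5892 -0.099   0.1543] phi -44.84 zax [-2.e-04 -1.e-04 -1.e+00] F [ 0.6  0.2 -0.9] t 7.3 gap 0.417
offset [57.3  0.6 46.2] ang [-0.    0.01  0.16]
```

```bash
python3 -m crank '[{"grip":1,"offset":[12,0.5,0],"angular":[0,0,0]},{"grip":1,"offset":[30,0.5,0],"angular":[0,0,0]},{"grip":1,"offset":[47,0.5,0],"angular":[0,0,0]},{"grip":1,"offset":[57,0.5,5],"angular":[0,0,0]},{"grip":1,"offset":[57,0.5,20],"angular":[0,0,0]},{"grip":1,"offset":[57,0.5,35],"angular":[0,0,0]},{"grip":1,"offset":[57,0.5,45],"angular":[0,0,0]},{"grip":1,"offset":[57,0.5,45],"angular":[0,0,0]},{"grip":1,"offset":[57,0.5,45],"angular":[0,0,0]},{"grip":1,"offset":[57,0.5,45],"angular":[0,0,0]}]' 30
python3 - <<'E'
from h import *
s=vision.snapshot("scene"); np.savez("scene3.npz",**s)
w=vision.snapshot("wrist"); np.savez("w7.npz",**w)
go([.630,-.0588,.108],-45)
cv2.imwrite("pics/c3.png",np.hstack([cv2.resize(s["pixels"][200:320,260:400],None,fx=3,fy=3),cv2.resize(w["pixels"],(380,360))])[:,:,::-1])
E
```

```text
t: 8.3
tcp_pos: [0.6308, -0.0578, 0.1099]
tool_rot: [0.923, 0.385, 0.001, 0.001]
force: [0.4, 0.8, -0.1]
finger_gap: 0.413
tcp [ 0.6307 -0.0579  0.1101] phi -44.75 zax [ 1.7e-03 -4.0e-04 -1.0e+00] F [ 0.2 -1.1 -1.5] t 8.4 gap 0.417
offset [-1.1  0.1  2.1] ang [ 0.09 -0.05  0.25]
```

View pics/c3.png

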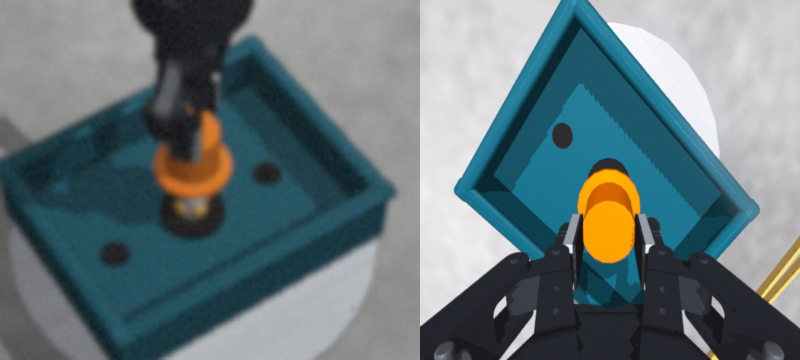

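The held cap sits directly above the seal in the scene crop (stud at (192,210)), and the wrist view agrees. I compare the two numerically.

```bash
python3 - <<'E'
from h import *
q=manip.sense(); x0,y0,z=q["tcp_pos"]; R=Ro.from_quat(q["tool_rot"])
for n in ("scene3","w7"):
  s=dict(np.load(n+".npz"))
  for z0 in (z-.0057,z-.0037):
    c=proj(s,[x0,y0,z0+.0025]); hsv=cv2.cvtColor(s["pixels"],cv2.COLOR_RGB2HSV); M=(cv2.inRange(hsv,(4,120,50),(25,255,255))>0)*1.
    S=s["intrinsics"][0,0]/(s["R"]@[x0,y0,z0]+s["t"])[2]*.001
    reg=np.zeros((480,640)); u,v=c.astype(int)
    if n=="w7": reg[int(v-34*S):int(v-5*S),int(u-34*S):int(u+34*S)]=1
    else: reg[int(v+2*S):int(v+27*S),int(u-34*S):int(u+34*S)]=1; 
    if n!="w7":
        # drop brass/stud pixels below flange
        l=cv2.connectedComponents(M.astype(np.uint8))[1]; M=(l==l[int(v+14*S),u])*1.
    f=lambda p:(np.abs(capsil(s,p[0],p[1],.042,(480,640),6,z0)-M)*reg).sum()
    r=minimize(f,[x0,y0],method="Nelder-Mead",options=dict(initial_simplex=[[x0,y0],[x0+.004,y0],[x0,y0+.004]],xatol=1e-4,fatol=.05))
    print(n,z0.round(4),"cap",r.x.round(4),r.fun,"px/mm",S.round(2),"rel tcp tool",(R.inv().apply(np.r_[r.x-q["tcp_pos"][:2],0])*1000).round(2))
# seal dark disc in scene0 directly
E
```

```text
scene3 0.1044 cap [ 0.6303 -0.0595] 14.76470588235294 px/mm 0.48 rel tcp tool [-1.39  0.81  0.  ]
scene3 0.1064 cap [ 0.6323 -0.0601] 17.403921568627453 px/mm 0.48 rel tcp tool [-0.43  2.63  0.  ]
w7 0.1044 cap [ 0.6296 -0.0575] 51.498039215686276 px/mm 1.91 rel tcp tool [-0.45 -1.05 -0.  ]
w7 0.1064 cap [ 0.6299 -0.0572] 60.666666666666664 px/mm 1.93 rel tcp tool [-0.05 -1.09 -0.  ]
```

```bash
python3 -m crank '[{"grip":1,"offset":[-0.5,0,4],"angular":[0,0,0]},{"grip":1,"offset":[-0.5,0,10],"angular":[0,0,0]},{"grip":1,"offset":[-0.5,0,16],"angular":[0,0,0]},{"grip":1,"offset":[-0.5,0,21],"angular":[0,0,0]},{"grip":1,"offset":[-0.5,0,23],"angular":[0,0,0]},{"grip":1,"offset":[-0.5,0,25],"angular":[0,0,0]},{"grip":1,"offset":[-0.5,0,25],"angular":[0,0,0]},{"grip":1,"offset":[-0.5,0,25],"angular":[0,0,0]}]' 30
python3 -c "
from h import *
go([.6303,-.0584,.0747],-45)"
```

```text
t: 9.2
tcp_pos: [0.6299, -0.0581, 0.0843]
tool_rot: [0.923, 0.385, 0.0, 0.0]
force: [0.5, -0.7, 0.2]
finger_gap: 0.414
tcp [ 0.6299 -0.0581  0.0843] phi -44.74 zax [ 3.e-04 -1.e-04 -1.e+00] F [ 0.5 -0.7  0.2] t 9.2 gap 0.414
offset [0.1 0.5 9.6] ang [ 0.01 -0.01  0.26]
```

```bash
python3 -m crank '[{"grip":1,"offset":[0,0.3,1],"angular":[0,0,0]},{"grip":1,"offset":[0,0.3,2],"angular":[0,0,0]},{"grip":1,"offset":[0,0.3,3],"angular":[0,0,0]},{"grip":1,"offset":[0,0.3,4],"angular":[0,0,0]},{"grip":1,"offset":[0,0.3,4],"angular":[0,0,0]}]' 30
python3 -m crank '[{"grip":1,"offset":[0,0,1],"angular":[0,0,0]},{"grip":1,"offset":[0,0,2],"angular":[0,0,0]},{"grip":1,"offset":[0,0,3],"angular":[0,0,0]},{"grip":1,"offset":[0,0,3],"angular":[0,0,0]}]' 30
python3 -c "
from h import *
go([.6303,-.0584,.0747],-45)
s=vision.snapshot('scene');w=vision.snapshot('wrist')
cv2.imwrite('pics/c4.png',np.hstack([cv2.resize(s['pixels'][200:320,260:400],None,fx=3,fy=3),cv2.resize(w['pixels'],(380,360))])[:,:,::-1])"
```

```text
t: 9.7
tcp_pos: [0.6298, -0.0582, 0.08]
tool_rot: [0.923, 0.385, -0.0, -0.0]
force: [0.2, 0.4, -1.8]
finger_gap: 0.417
t: 10.1
tcp_pos: [0.6298, -0.0582, 0.077]
tool_rot: [0.923, 0.385, -0.0, -0.0]
force: [-0.8, 0.1, -1.7]
finger_gap: 0.418
tcp [ 0.6298 -0.0582  0.077 ] phi -44.74 zax [-4.e-04  1.e-04 -1.e+00] F [-0.8  0.1 -1.7] t 10.1 gap 0.418
offset [0.3 0.5 2.3] ang [-0.02  0.01  0.26]
```

View pics/c4.png

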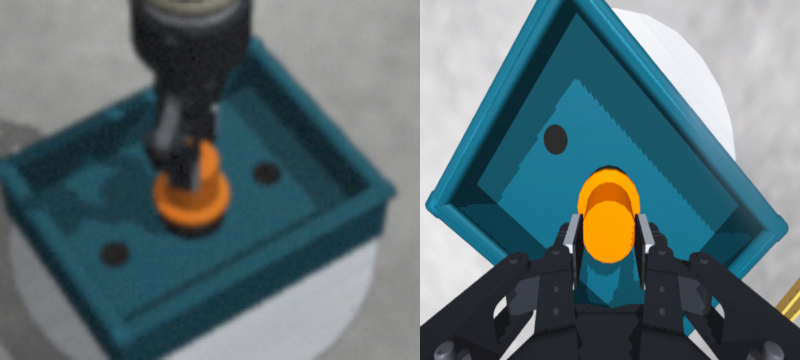

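The cap is on the nose and centred over the seal, with almost no side force. I press on in small steps.

```bash
python3 -m crank '[{"grip":1,"offset":[0,0,1],"angular":[0,0,0]},{"grip":1,"offset":[0,0,2],"angular":[0,0,0]},{"grip":1,"offset":[0,0,3],"angular":[0,0,0]},{"grip":1,"offset":[0,0,3],"angular":[0,0,0]}]' 30
python3 -m crank '[{"grip":1,"offset":[0,0,1],"angular":[0,0,0]},{"grip":1,"offset":[0,0,2],"angular":[0,0,0]},{"grip":1,"offset":[0,0,2],"angular":[0,0,0]}]' 30
```

```text
t: 10.6
tcp_pos: [0.6301, -0.0583, 0.0745]
tool_rot: [0.923, 0.385, 0.0, 0.0]
force: [-0.9, 0.2, 1.6]
finger_gap: 0.419
t: 10.9
tcp_pos: [0.6307, -0.0581, 0.0739]
tool_rot: [0.923, 0.385, 0.001, 0.0]
force: [-1.4, 1.4, 8.7]
finger_gap: 0.416
```

```bash
python3 -m crank '[{"grip":1,"offset":[0,0,1],"angular":[0,0,0]},{"grip":1,"offset":[0,0,1],"angular":[0,0,0]}]' 30
python3 -m crank '[{"grip":1,"offset":[0,0,1],"angular":[0,0,0]},{"grip":1,"offset":[0,0,1],"angular":[0,0,0]}]' 30
```

```text
t: 11.1
tcp_pos: [0.631, -0.0581, 0.0736]
tool_rot: [0.923, 0.385, 0.001, 0.001]
force: [-2.9, 1.6, 11.5]
finger_gap: 0.418
t: 11.3
tcp_pos: [0.6314, -0.058, 0.0731]
tool_rot: [0.923, 0.385, 0.002, 0.001]
force: [-1.9, 2.0, 13.9]
finger_gap: 0.414
```

```bash
python3 -m crank '[{"grip":1,"offset":[0,0,1],"angular":[0,0,0]},{"grip":1,"offset":[0,0,1],"angular":[0,0,0]}]' 30
python3 -c "
from h import *
go([.6303,-.0584,.062],-45)"
```

```text
t: 11.5
tcp_pos: [0.6315, -0.058, 0.0724]
tool_rot: [0.923, 0.385, 0.002, 0.001]
force: [-2.2, 2.0, 14.1]
finger_gap: 0.415
tcp [ 0.6315 -0.058   0.0724] phi -44.75 zax [ 4.e-03 -1.e-04 -1.e+00] F [-2.2  2.  14.1] t 11.5 gap 0.415
offset [-1.1 -0.6 10.4] ang [ 0.17 -0.16  0.25]
```

```bash
python3 -m crank '[{"grip":1,"offset":[-0.5,0,1],"angular":[0,0,0]},{"grip":1,"offset":[-0.5,0,1],"angular":[0,0,0]}]' 32
python3 -m crank '[{"grip":1,"offset":[-0.3,0,1],"angular":[0,0,0]},{"grip":1,"offset":[-0.3,0,1],"angular":[0,0,0]}]' 32
python3 -c "
from h import *
s=vision.snapshot('scene');w=vision.snapshot('wrist');np.savez('w8.npz',**w)
cv2.imwrite('pics/c5.png',np.hstack([cv2.resize(s['pixels'][200:320,260:400],None,fx=3,fy=3),cv2.resize(w['pixels'][180:420,180:440],(390,360))])[:,:,::-1])"
```

```text
t: 11.7
tcp_pos: [0.6309, -0.0583, 0.0711]
tool_rot: [0.923, 0.385, 0.002, 0.001]
force: [-2.0, 1.3, 11.4]
finger_gap: 0.418
t: 11.9
tcp_pos: [0.6302, -0.0586, 0.069]
tool_rot: [0.923, 0.385, 0.001, 0.0]
force: [-0.9, 1.4, 7.0]
finger_gap: 0.416
```

View pics/c5.png

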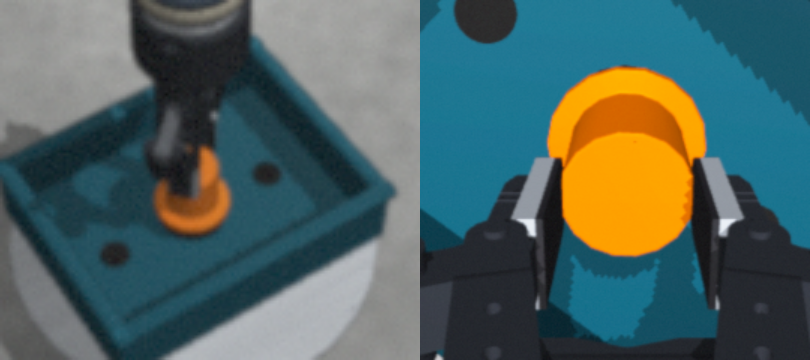

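The force peaked at 14 N and is falling as the balls slip. The cap stays upright in the grip, so I continue.

```bash
python3 -m crank '[{"grip":1,"offset":[0,0,1],"angular":[0,0,0]},{"grip":1,"offset":[0,0,2],"angular":[0,0,0]},{"grip":1,"offset":[0,0,2],"angular":[0,0,0]}]' 32
python3 -m crank '[{"grip":1,"offset":[0,0,1],"angular":[0,0,0]},{"grip":1,"offset":[0,0,2],"angular":[0,0,0]},{"grip":1,"offset":[0,0,2],"angular":[0,0,0]}]' 32
```

```text
t: 12.3
tcp_pos: [0.63, -0.0587, 0.0663]
tool_rot: [0.923, 0.385, 0.001, 0.0]
force: [-0.1, 1.4, 5.0]
finger_gap: 0.417
t: 12.6
tcp_pos: [0.6294, -0.0586, 0.0622]
tool_rot: [0.923, 0.385, 0.0, -0.0]
force: [2.5, 1.6, -3.6]
finger_gap: 0.409
```

The cap is being drawn down (force -3.6 N), underside about 7.5 mm above the foot, so the click is happening. Now I squeeze the seal.

```bash
python3 -m crank '[{"grip":1,"offset":[0,0,1],"angular":[0,0,0]},{"grip":1,"offset":[0,0,2],"angular":[0,0,0]},{"grip":1,"offset":[0,0,2],"angular":[0,0,0]}]' 32
python3 -m crank '[{"grip":1,"offset":[0,0,1],"angular":[0,0,0]},{"grip":1,"offset":[0,0,2],"angular":[0,0,0]},{"grip":1,"offset":[0,0,2],"angular":[0,0,0]}]' 32
```

```text
t: 12.9
tcp_pos: [0.6296, -0.0587, 0.0614]
tool_rot: [0.923, 0.385, 0.0, 0.0]
force: [0.1, 2.1, 1.8]
finger_gap: 0.41
t: 13.2
tcp_pos: [0.6299, -0.0585, 0.0598]
tool_rot: [0.923, 0.385, 0.001, 0.0]
force: [0.3, 2.3, 5.4]
finger_gap: 0.412
```

```bash
python3 -m crank '[{"grip":1,"offset":[0,0,1],"angular":[0,0,0]},{"grip":1,"offset":[0,0,2],"angular":[0,0,0]},{"grip":1,"offset":[0,0,2],"angular":[0,0,0]}]' 32
```

```text
t: 13.5
tcp_pos: [0.63, -0.0585, 0.0584]
tool_rot: [0.923, 0.385, 0.001, 0.0]
force: [-0.6, 3.4, 8.1]
finger_gap: 0.414
```

```bash
python3 -m crank '[{"grip":1,"offset":[0,0,1],"angular":[0,0,0]},{"grip":1,"offset":[0,0,2],"angular":[0,0,0]},{"grip":1,"offset":[0,0,2],"angular":[0,0,0]}]' 32
python3 -m crank '[{"grip":1,"offset":[0,0,0.5],"angular":[0,0,0]},{"grip":1,"offset":[0,0,1.5],"angular":[0,0,0]},{"grip":1,"offset":[0,0,1.5],"angular":[0,0,0]}]' 32
```

```text
t: 13.8
tcp_pos: [0.63, -0.0584, 0.057]
tool_rot: [0.923, 0.385, 0.001, 0.0]
force: [-0.4, 3.5, 11.9]
finger_gap: 0.412
t: 14.1
tcp_pos: [0.6301, -0.0585, 0.056]
tool_rot: [0.923, 0.385, 0.001, 0.0]
force: [-1.9, 2.8, 13.5]
finger_gap: 0.412
```

```bash
python3 -m crank '[{"grip":1,"offset":[0,0,0.5],"angular":[0,0,0]},{"grip":1,"offset":[0,0,1],"angular":[0,0,0]},{"grip":1,"offset":[0,0,1],"angular":[0,0,0]}]' 32
python3 - <<'E'
from h import *
s=vision.snapshot('scene');w=vision.snapshot('wrist');np.savez('w9.npz',**w);np.savez('scene9.npz',**s)
cv2.imwrite('pics/c6.png',np.hstack([cv2.resize(s['pixels'][200:320,260:400],None,fx=3,fy=3),cv2.resize(w['pixels'][180:420,180:440],(390,360))])[:,:,::-1])
for n in ('w6','w8','w9'):
    k=dict(np.load(n+'.npz')); M=omask(k,(318,300)); ys,xs=np.nonzero(M); print(n,xs.min(),xs.max(),ys.min(),ys.max(),M.sum())
E
```

```text
t: 14.4
tcp_pos: [0.6301, -0.0585, 0.0554]
tool_rot: [0.923, 0.385, 0.001, 0.0]
force: [-1.8, 4.1, 16.6]
finger_gap: 0.411
w6 265 370 225 350 10218.0
w8 265 370 224 350 9718.0
w9 265 370 225 350 9874.0
```

View pics/c6.png

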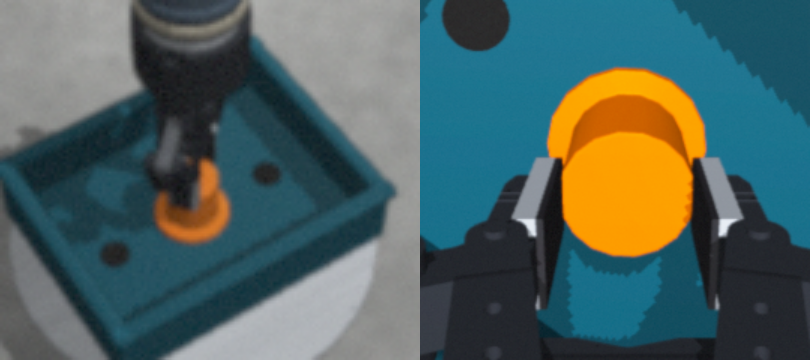

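The cap has not shifted in the fingers: its outline is the same at 265–370 / 225–350. It is now low over the pot floor. I hold the push.

```bash
for i in 1 2 3; do python3 -m crank '[{"grip":1,"offset":[0,0,0],"angular":[0,0,0]},{"grip":1,"offset":[0,0,0],"angular":[0,0,0]},{"grip":1,"offset":[0,0,0],"angular":[0,0,0]},{"grip":1,"offset":[0,0,0],"angular":[0,0,0]},{"grip":1,"offset":[0,0,0],"angular":[0,0,0]},{"grip":1,"offset":[0,0,0],"angular":[0,0,0]},{"grip":1,"offset":[0,0,0],"angular":[0,0,0]},{"grip":1,"offset":[0,0,0],"angular":[0,0,0]},{"grip":1,"offset":[0,0,0],"angular":[0,0,0]},{"grip":1,"offset":[0,0,0],"angular":[0,0,0]}]' 32 | tr '\n' ' '; echo; done
```

```text
t: 15.5 tcp_pos: [0.6301, -0.0585, 0.0554] tool_rot: [0.923, 0.385, 0.001, 0.0] force: [-1.0, 4.3, 15.8] finger_gap: 0.413 
t: 16.5 tcp_pos: [0.6301, -0.0585, 0.0554] tool_rot: [0.923, 0.385, 0.001, 0.0] force: [-1.5, 3.7, 15.5] finger_gap: 0.416 
t: 17.5 tcp_pos: [0.6301, -0.0585, 0.0554] tool_rot: [0.923, 0.385, 0.001, 0.0] force: [-2.2, 3.1, 15.1] finger_gap: 0.41
```

```bash
python3 -c "
from station import manip
print(manip.sign_off()); s=manip.sense(); print(s['t'],s['force'].round(1))"
```

```text
the job is handed in; nothing more can be done
None
the job is handed in; nothing more can be done
```

The largest orange cap is pressed onto the stud and clicked, and I handed the job in with the gripper still pushing it down. I gripped it at 30 N (32 N from the snap onward), lifted it clear of the pot rim, lined it up over the stud using the wrist and scene cameras, and pressed down.

- **Click:** resistance began with the underside about 20 mm above the stud foot and peaked at about 14 N. It then fell to -3.6 N as the cap was drawn down to about 7 mm.
- **Seal:** it compressed at about 2.5 N per mm, by about 6 mm by my estimate.
- **Final hold:** the push stayed steady at 15–16 N for 3 s, and the job was handed in at about 17.5 s on the clock.
- **Grip:** the cap's outline in the wrist camera was the same before and after pressing, so it did not slip.

The cameras disagreed by 1–2 mm on the stud's position, so I used measurements of stud and cap from the same camera. A side force of about 4 N remained during the hold. I did not check the dish, hook or tweezers in a final picture, but the arm never went near them.

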